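# Gauge the guide bushings and sort them

## Task

Of the three guide bushings only one has a clear bore; the other two are tight half way through. Try them on the gauge pin without forcing anything: leave the one that slides all the way down to the seat standing on the pin, and stand the two tight ones upright on the floor of the reject tray. Leave everything else on the bench where it is.

Things in the scene. Friction and masses are not known exactly. Their poses are not given: they have to be found in the camera images.
- bushing_a: guide bushing A: plain aluminium tube standing on end, outside diameter 34 mm, height 44 mm, about 75 g, both ends alike. Origin: centre of its lower end; z up along its axis. A, B and C look the same; which one has the clear bore changes from run to run and cannot be told from outside (the neck of a tight one lies deep in the bore). End rings 3 mm thick with a 20 mm bore hold a black plastic liner.
- bushing_b: guide bushing B: as A. The liner is 37 mm long and floats loose inside the shell by about 0.8 mm sideways and 1 mm up and down. Clear bushing: liner bore 18 mm throughout, it slides down the pin to the seat (held a little off centre it may catch part way until eased sideways). Origin: centre of its lower end; z up along its axis.
- bushing_c: guide bushing C: as A. Tight bushing: liner bore 18 mm at both ends but only 12 mm from 17 to 26 mm above the lower end, so it goes almost 20 mm onto the pin and stops, its lower end still about 17 to 20 mm above the seat. Origin: centre of its lower end; z up along its axis.
- gauge: fit gauge, fixed to the bench (sizes in mm): black base plate 100 (x) by 80 (y) by 12, on it a round table of diameter 66 up to 26 high, with a small micrometer at its edge (x 36, y 16 to 62, up to 26 high); on top a steel seat of diameter 40, its face 28 above the bench, with an upright steel pin in the middle. Origin: middle of the underside of the plate, z up.
- gauge_seat (a point): (sizes in mm) centre of the gauge's seat face, 28 above the bench, at the foot of the pin; z up. The pin is 16 in diameter and stands 38 above the seat; its top 5 taper to diameter 9. A bushing fully home stands on this face.
- reject_tray: reject tray (sizes in mm), grey plastic, fixed: outside 150 (x) by 100 (y) by 18 high, walls and floor 4 thick. Origin: centre of its underside; x along its long side.
- reject_tray_in (a point): (sizes in mm) centre of the reject tray's inner floor, 4 above the bench; x along the long side (inside 142 by 92), z up.
- lens: bystander (sizes in mm): black camera lens standing on end, diameter 36, height 40. Origin: centre of its underside.
- filter_cap: bystander (sizes in mm): black lens cap lying flat, diameter 40, 9 high. Origin: centre of its underside.
- hex_key: bystander (sizes in mm): L-shaped steel hex key lying flat, 6 thick, long leg 100 along its x, short leg 28. Origin: on the bench under the middle of the long leg.
- driver: bystander (sizes in mm): black-handled screwdriver lying along its x, 190 long, 26 high. Origin: on the bench under its middle.
- caliper: bystander (sizes in mm): digital caliper lying flat along its x, 235 long, 14 high. Origin: on the bench under its body.
- filter_case: bystander (sizes in mm): flat filter case 70 by 70 by 17. Origin: centre of its underside.
- bottle: bystander (sizes in mm): white bottle, diameter 60, 145 high. Origin: centre of its underside.
Mind the look-alikes: they are no part of the job. What is shaped like the bushing_a but orange or red is not meant.

How it is judged (in metres and radians):
At the end, for the whole second after the job is handed in: One bushing stands upright around the pin, fully home (within 3 mm of the seat, 4 mm of its centre, 0.08 rad); the other two stand upright (0.1 rad) on the tray floor (foot within 4 mm), inside its walls; all three at rest (((horizontal distance between bushing_a and gauge_seat below 0.004 m and z of bushing_a in the frame of gauge_seat between -0.003 and 0.003 m and angle between bushing_a's own z axis and vertical below 0.08 rad and linear speed of each of bushing_a, bushing_b, bushing_c below 0.02 m/s and x of bushing_b in the frame of reject_tray_in between -0.058 and 0.058 m and y of bushing_b in the frame of reject_tray_in between -0.033 and 0.033 m and z of bushing_b in the frame of reject_tray_in between -0.004 and 0.004 m and angle between each of bushing_b, bushing_c's own z axis and vertical below 0.1 rad and x of bushing_c in the frame of reject_tray_in between -0.058 and 0.058 m and y of bushing_c in the frame of reject_tray_in between -0.033 and 0.033 m and z of bushing_c in the frame of reject_tray_in between -0.004 and 0.004 m) or (horizontal distance between bushing_b and gauge_seat below 0.004 m and z of bushing_b in the frame of gauge_seat between -0.003 and 0.003 m and angle between bushing_b's own z axis and vertical below 0.08 rad and linear speed of each of bushing_b, bushing_a, bushing_c below 0.02 m/s and x of bushing_a in the frame of reject_tray_in between -0.058 and 0.058 m and y of bushing_a in the frame of reject_tray_in between -0.033 and 0.033 m and z of bushing_a in the frame of reject_tray_in between -0.004 and 0.004 m and angle between each of bushing_a, bushing_c's own z axis and vertical below 0.1 rad and x of bushing_c in the frame of reject_tray_in between -0.058 and 0.058 m and y of bushing_c in the frame of reject_tray_in between -0.033 and 0.033 m and z of bushing_c in the frame of reject_tray_in between -0.004 and 0.004 m) or (horizontal distance between bushing_c and gauge_seat below 0.004 m and z of bushing_c in the frame of gauge_seat between -0.003 and 0.003 m and angle between bushing_c's own z axis and vertical below 0.08 rad and linear speed of each of bushing_c, bushing_a, bushing_b below 0.02 m/s and x of bushing_a in the frame of reject_tray_in between -0.058 and 0.058 m and y of bushing_a in the frame of reject_tray_in between -0.033 and 0.033 m and z of bushing_a in the frame of reject_tray_in between -0.004 and 0.004 m and angle between each of bushing_a, bushing_b's own z axis and vertical below 0.1 rad and x of bushing_b in the frame of reject_tray_in between -0.058 and 0.058 m and y of bushing_b in the frame of reject_tray_in between -0.033 and 0.033 m and z of bushing_b in the frame of reject_tray_in between -0.004 and 0.004 m))); the robot touches nothing.
It fails at once if the gauge is pushed with more than 40 N (a bushing is forced) (contact force between gauge and anything else above 40 N).
It fails at once if a bystander is moved by more than 30 mm (distance of any of lens, filter_cap, hex_key, driver, caliper, filter_case, bottle from where it was at the start of the episode above 0.03 m).
It also fails if it takes over 72 s, if anything falls off the work surface, if the arm or the gripper's body presses on something with over 40 N, if the wrist force passes 120 N, or if a joint passes its speed limit or range.

## Robot

A 6-joint arm with a two-finger parallel gripper is mounted at the origin on the work surface. World frame = base frame: x ahead of the robot, y to its left, z up, the work surface at z = 0. Lengths are in mm, angles in rad, forces in N, time in s.
With the tool pointing down it reaches from about 350 to 975 mm from the base axis. Payload 7.1 kg.
Tool frame: the origin (TCP) lies at the very end of the fingers, on their centre line; the grasp point (between the pads) lies 19 mm behind it; y points along the fingers, x is the direction in which the jaws open and shut, and the axes are right-handed (so a half turn about y gives the same grasp; the last joint's range is limited). The gripper opens to 88 mm and grips with 3 to 60 N. Pads are 20 mm wide; open, the fingers measure 115 mm over their backs; the gripper's body (75 mm by 178 mm) begins 61 mm behind the grasp point.
Start: joints at [1.288, 0.423, 1.63, -0, 1.089, -0.019], TCP at [162.938, 603.371, 222.675] pointing down, gripper open.
Joint ranges: [-3, 3], [-0.9, 2.11], [0.09, 2.58], [-1.31, 4.45], [0.11, 2.69], [-2.54, 2.54]. Speed limits (rad/s): [2.39, 2.39, 3.01, 3.14, 3.14, 3.14].

## Interface

Orientations are given as a rotation vector (axis times angle).
In Python, from workcell import ctrl gives the robot as it stands. The module is installed in compiled form; this text tells all that it offers.
- The arm moves only by the tool carry_out, never from a script. Its arguments are lists of equal length, an entry for each row: "delta_pos": the shift along the tool's x, y, z in cm, a list of three; "rotation": the turn, a rotation vector about the tool's x, y, z in rad, a list of three. In form: {"delta_pos": [[dx, dy, dz], ...], "rotation": [[wx, wy, wz], ...]}. A call has 1 to 12 rows; each row is the pose to reach, as a shift and turn from the pose commanded when the call began, along the tool's axes at that moment; what a row does not reach only later rows make up. A row lasts 1/12 s, in which the tool goes at most 41.7 mm and 7.16 degrees, less where a joint would pass 70% of its speed; a pose out of reach is approached as far as the arm can. A call with a gripper value outside its range is refused whole. "hand" is the closure in counts, from 0 (fully open) to 255 (shut), set as the call begins (left out, the last holds). The fingers move at their own pace and stop on an object; the grip force is fixed at half the most. Time passes only in rows, so rows that repeat a pose let the fingers close. It gives the time, the measured TCP pose, the force and the opening at its end, in the units of the state.
- ctrl.get_obs(): the state, without advancing time (a new reading comes with each control period).
- ctrl.get_image(name): name is "side" or "top" or "wrist"; returns the picture (420x560x3 uint8, red, green, blue); there is no depth.
- ctrl.camera_info(name): a dict with "fov_y" (degrees; the focal length in pixels is half the picture's height over the tangent of half this angle, whatever the lens; pixels are square), "cx", "cy" (the principal point, pixels), "k1" (the pictures are not rectified: a ray, as slopes to the right and down, at radius r is drawn at 1 + k1 r^2 times it, then the intrinsics apply), "R" (3x3) and "t" (3): a world point X has camera coordinates R X + t; the wrist camera has in their place "T_tool_cam" (4x4, takes a point from camera to tool coordinates, whose origin is the TCP and whose axes are the tool frame's). Camera axes: x right, y down, z forward; pixel columns grow to the right and rows downward; lengths in mm; the calibration is good to about 2 mm. A picture is of the moment at which its call begins: read the wrist's pose just before it. camera_info takes no time and is no camera call.
- ctrl.close_job(): hands the job in, once; it reports no verdict.
The state is a dict: "t": time; "qpos": joint angles; "qvel": joint speeds; "joint_torque": joint torques, N m; "ee_pos": TCP position; "orientation": TCP orientation; "ft_force": force on the tool from outside, world axes, zero at the start; "moment": the same for the moment, N m; "width": finger opening in mm.
Only numpy, scipy, OpenCV 4.12 (cv2) and the standard library are available. Lean on these libraries where they do the work, as an engineer would, in place of code of your own. Each camera call takes 0.05 s, during which the arm holds its last target.

## Working session

There is one attempt and no reset: what is moved stays moved. The work goes in short steps, Python scripts to look and compute and a tool call to move; the robot and the scene stay as the last step left them, time stands still between calls to the robot, and variables do not carry over. Pictures are saved under pics/ and viewed, and the job is handed in when it is done.

Besides the shell and the picture viewer there is one more tool, called as name(argument=value, ...), one argument or row to a line, values as JSON. carry_out: Moves the arm, as the interface text tells. Its arguments: {"type":"object","properties":{"delta_pos":{"type":"array","items":{"type":"array","items":{"type":"number"}}},"rotation":{"type":"array","items":{"type":"array","items":{"type":"number"}}},"hand":{"type":"number"}},"required":["delta_pos","rotation"]}

```bash
mkdir -p pics; cat > h.py <<'E'
import numpy as np, cv2
from workcell import ctrl
from scipy.spatial.transform import Rotation as Ro
def K(i): 
    f=210/np.tan(np.radians(i['fov_y'])/2); return f
def ray(i,u,v):
    f=K(i); d=np.array([(u-i['cx'])/f,(v-i['cy'])/f]); rd=np.hypot(*d); r=rd
    for _ in range(50): r=rd/(1+i['k1']*r*r)
    d=d*(r/rd if rd>0 else 1); return np.array([d[0],d[1],1.])
def cam(name,pose=None):
    i=ctrl.camera_info(name)
    if name=='wrist':
        p,o=pose; T=np.array(i['T_tool_cam']); Rw=Ro.from_rotvec(o).as_matrix()
        return i,Rw@T[:3,:3],np.array(p)+Rw@T[:3,3]
    R=np.array(i['R']); t=np.array(i['t']); return i,R.T,-R.T@t
def pt(name,u,v,z,pose=None):
    i,R,c=cam(name,pose); d=R@ray(i,u,v); return c+d*(z-c[2])/d[2]
def proj(name,X,pose=None):
    i,R,c=cam(name,pose); q=R.T@(np.array(X)-c); a=q[:2]/q[2]; r2=a@a; a=a*(1+i['k1']*r2)
    return a*K(i)+[i['cx'],i['cy']]
def save(n,im,box=None,s=1):
    if box: im=im[box[1]:box[3],box[0]:box[2]]
    im=cv2.resize(im,None,fx=s,fy=s,interpolation=cv2.INTER_CUBIC); cv2.imwrite('pics/'+n,im[:,:,::-1])
def local(target,rot=None):
    o=ctrl.get_obs(); R=Ro.from_rotvec(o['orientation']); return R.inv().apply(np.array(target)-o['ee_pos'])/10
E
python3 - <<'E'
from h import *
o=ctrl.get_obs(); print(o)
for n in ['top','side','wrist']:
    im=ctrl.get_image(n); np.save(n+'0.npy',im); save(n+'0.png',im); print(n,ctrl.camera_info(n))
E
```

```text
{'t': 0.0, 'qpos': array([ 1.28797895e+00,  4.23840954e-01,  1.63072524e+00, -3.41770692e-05,
        1.08858579e+00, -1.90180705e-02]), 'qvel': array([ 0.00070556,  0.00029847,  0.00025592, -0.00042011,  0.00027399,
        0.00050645]), 'joint_torque': array([ 8.65877828e-04, -5.44637990e+01, -2.73671257e+01,  6.43758383e-02,
        2.28130224e-02, -8.89524836e-05]), 'ee_pos': array([162.8031085 , 602.82638462, 221.88778316]), 'orientation': array([-1.32348338, -1.01182387,  1.01388616]), 'ft_force': array([ 0.29613091, -0.47499609,  0.28617476]), 'moment': array([-0.02696508,  0.0921396 , -0.01245921]), 'width': 87.90500964371489}
top {'fov_y': 45.58570887994421, 'cx': 272.58608087085133, 'cy': 204.397497502065, 'k1': -0.036634817136170165, 'R': array([[ 0.00832322, -0.99985767,  0.01467549],
       [-0.9965262 , -0.00950984, -0.08273509],
       [ 0.08286287, -0.01393588, -0.99646351]]), 't': array([1.02407491e+00, 5.98671785e+02, 1.41707923e+03])}
side {'fov_y': 52.87773267402814, 'cx': 275.6386445664073, 'cy': 210.74844181278627, 'k1': -0.12555325536655731, 'R': array([[ 0.90583667, -0.42316712, -0.01973609],
       [-0.28942183, -0.58417489, -0.75827086],
       [ 0.30934597,  0.69258161, -0.65164084]]), 't': array([-515.63936585,  232.14062856,  938.99349277])}
wrist {'fov_y': 64.88322036327033, 'cx': 279.72805592656755, 'cy': 205.6548149429705, 'k1': -0.007889522391937638, 'T_tool_cam': array([[ 9.99999324e-01,  5.47327071e-04,  1.02581185e-03,
         1.89312429e-01],
       [-8.37891540e-04, -2.72443701e-01,  9.62171361e-01,
        -1.62001140e+02],
       [ 8.06098411e-04, -9.62171570e-01, -2.72443058e-01,
         7.44864520e+01],
       [ 0.00000000e+00,  0.00000000e+00,  0.00000000e+00,
         1.00000000e+00]])}
```

View pics/top0.png

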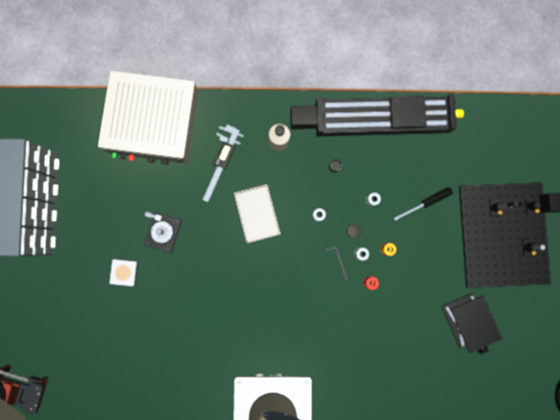

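View pics/side0.png

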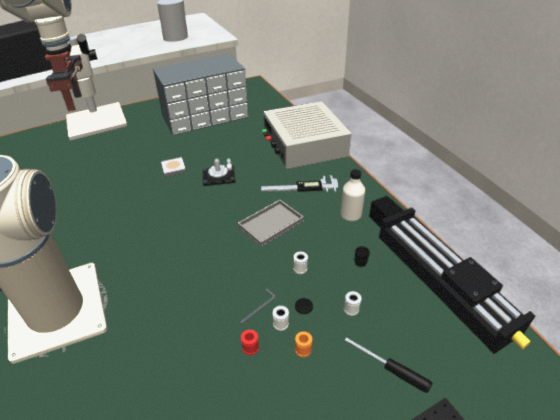

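View pics/wrist0.png

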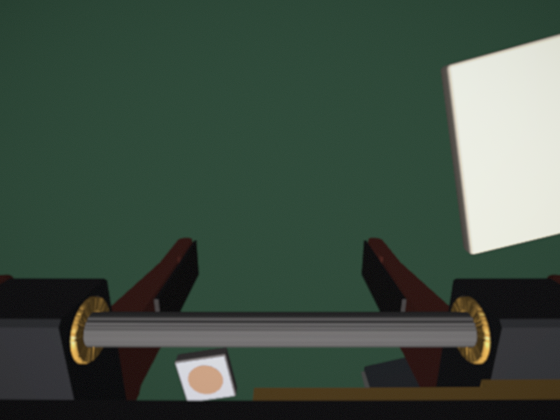

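The top view shows three aluminium rings at (319,215), (374,199) and (362,254). The look-alikes are orange (390,249), red (372,283), the black lens (336,166), the black cap (354,231) and the bottle (280,133). The gauge is at (162,231), the tray at (257,213), the filter case at (123,272). In the side view the aluminium bushings are at (300,262), (353,303) and (281,318).

```bash
python3 - <<'E'
from h import *
t=np.load('top0.npy'); s=np.load('side0.npy')
save('c1.png',t,(290,150,420,300),4); save('c2.png',t,(130,180,290,260),5); save('c3.png',s,(230,230,380,370),4);save('c4.png',s,(190,145,310,245),6)
E
```

```text
(no output)
```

View pics/c1.png

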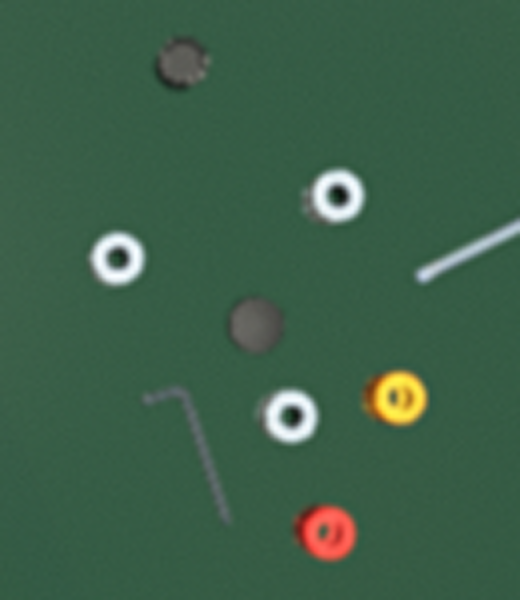

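View pics/c2.png

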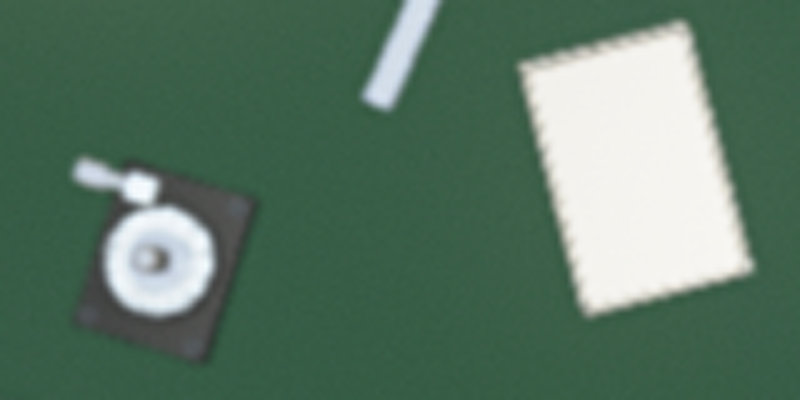

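View pics/c3.png

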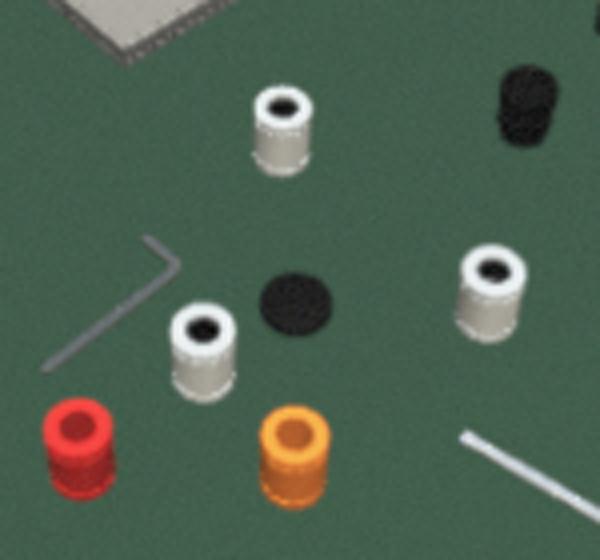

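View pics/c4.png

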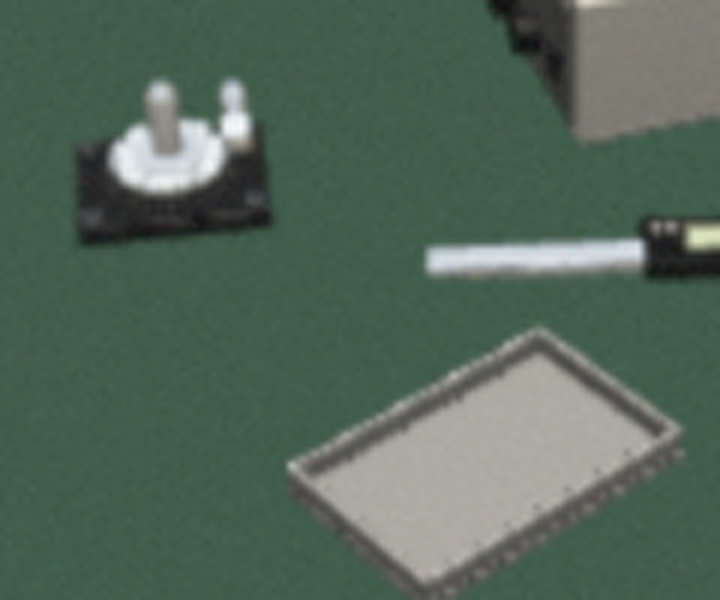

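```bash
python3 - <<'E'
from h import *
def show(l,n,u,v,z): print(l,n,pt(n,u,v,z).round(1))
show('P','top',319.5,214.5,44);show('P','side',300.75,256.75,44)
show('Q','top',374.25,198.75,44);show('Q','side',353.25,297.75,44)
show('S','top',362.75,254,44);show('S','side',280.75,312.5,44)
show('table','top',162,232.2,26);show('table','side',190+167/6,145+155/6,27);show('tip','top',160.2,231.2,66);show('tip','side',216.7,159.2,66)
for c in [(520,65),(688,22),(755,270),(587,317),(637,168)]: show('tray','top',130+c[0]/5,180+c[1]/5,18)
for c in [(290,467),(540,330),(683,433)]: show('trayS','side',190+c[0]/6,145+c[1]/6,18)
for l,u,v,z in [('orange',390,249,44),('red',372,283,44),('cap',354,231,9),('lens',336,166,40),('hexA',326.5,249.5,6),('hexB',335.5,247.5,6),('hexC',347,280,6),('drv',395.5,219,10),('calEnd',206,200,10),('calJ',225,155,14),('bottle',280,133,140),('microm',157.8,217.4,24),('micEnd',146,214,24),('case',123,272,17)]: show(l,'top',u,v,z)
R=Ro.from_rotvec(ctrl.get_obs()['orientation']).as_matrix(); print(R.round(3))
E
```

```text
P top [ 569.5 -127.2   44. ]
P side [ 574.7 -130.8   44. ]
Q top [ 616.  -284.2   44. ]
Q side [ 620.3 -288.4   44. ]
S top [ 458.4 -250.2   44. ]
S side [ 463.4 -254.    44. ]
table top [515.6 322.7  26. ]
table side [520.1 315.9  27. ]
tip top [517.3 319.5  66. ]
tip side [522.7 321.4  66. ]
tray top [631.3 118.5  18. ]
tray top [657.4  21.3  18. ]
tray top [513.7 -18.7  18. ]
tray top [485.8  77.9  18. ]
tray top [572.1  50.   18. ]
trayS side [493.7  73.9  18. ]
trayS side [635.4 111.5  18. ]
trayS side [661.6  16.5  18. ]
orange top [ 473.  -328.1   44. ]
red top [ 376.9 -276.1   44. ]
cap top [ 524.4 -231.8    9. ]
lens top [ 710.1 -175.2   40. ]
hexA top [ 470.1 -151.8    6. ]
hexB top [ 476.1 -178.     6. ]
hexC top [ 382.4 -211.4    6. ]
drv top [ 560.4 -353.7   10. ]
calEnd top [610.9 200.3  10. ]
calJ top [743.4 146.8  14. ]
bottle top [781.8 -10.3 140. ]
microm top [558.  336.3  24. ]
micEnd top [567.5 370.5  24. ]
case top [400.7 433.6  17. ]
[[ 0.261 -0.    -0.965]
 [ 0.965 -0.001  0.261]
 [-0.001 -1.     0.   ]]
```

```bash
python3 -c "
from h import *
o=ctrl.get_obs();R=Ro.from_rotvec(o['orientation']);D=Ro.from_matrix([[0,0,-1],[1,0,0],[0,-1,0]])
print(R.inv().apply(np.array([519,320,130])-[162.938,603.371,222.675])/10,(R.inv()*D).as_rotvec())"
```

```text
[-18.0591504    9.28682268 -41.76483308] [-2.09718657e-04 -2.63853886e-01 -1.17783318e-03]
```

carry_out(
  delta_pos=[
    [-18.06,9.28,-41.76],
    [-18.06,9.28,-41.76],
    [-18.06,9.28,-41.76],
    [-18.06,9.28,-41.76],
    [-18.06,9.28,-41.76],
    [-18.06,9.28,-41.76],
    [-18.06,9.28,-41.76],
    [-18.06,9.28,-41.76],
    [-18.06,9.28,-41.76],
    [-18.06,9.28,-41.76],
    [-18.06,9.28,-41.76],
    [-18.06,9.28,-41.76],
  ],
  rotation=[
    [0,-0.264,0],
    [0,-0.264,0],
    [0,-0.264,0],
    [0,-0.264,0],
    [0,-0.264,0],
    [0,-0.264,0],
    [0,-0.264,0],
    [0,-0.264,0],
    [0,-0.264,0],
    [0,-0.264,0],
    [0,-0.264,0],
    [0,-0.264,0],
  ],
  hand=96,
)

```text
t: 1.15
ee_pos: [522.6, 316.2, 128.5]
orientation: [-1.212, -1.206, 1.207]
ft_force: [-0.1, 0.5, -1.2]
width: 55.0
```

carry_out(
  delta_pos=[
    [0,0,0],
    [0,0,0],
  ],
  rotation=[
    [0,0,0],
    [0,0,0],
  ],
)

```text
t: 1.32
ee_pos: [518.6, 319.9, 129.5]
orientation: [-1.209, -1.207, 1.209]
ft_force: [-0.1, 0.8, 0.3]
width: 54.7
```

```bash
cat > look.py <<'E'
import sys
from h import *
n=sys.argv[1]; o=ctrl.get_obs(); im=ctrl.get_image('wrist'); np.save(n+'.npy',im); 
import json; json.dump([list(o['ee_pos']),list(o['orientation'])],open(n+'.json','w'))
print(o['t'],o['ee_pos'].round(2),o['orientation'].round(4),Ro.from_rotvec(o['orientation']).as_matrix().round(4).tolist(),o['qpos'].round(2),o['ft_force'].round(2),o['width'])
save(n+'.png',im)
E
python3 look.py w1
```

```text
1.3167 [518.59 319.89 129.52] [-1.2091 -1.2073  1.209 ] [[0.0012, -0.0012, -1.0], [1.0, -0.0003, 0.0012], [-0.0003, -1.0, 0.0012]] [ 0.53  0.52  1.73  0.    0.9  -1.04] [-0.11  0.79  0.31] 54.74227762115343
```

View pics/w1.png

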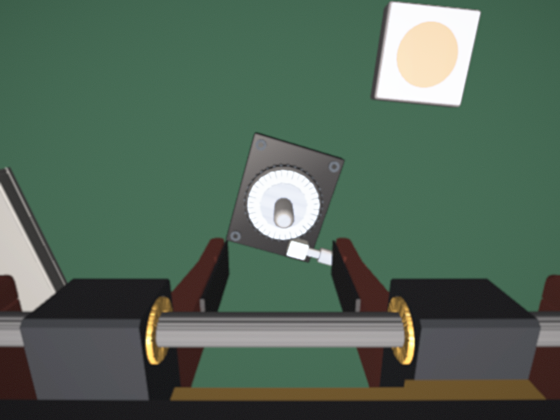

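```bash
python3 -c "
from h import *
save('w1c.png',np.load('w1.npy'),(230,150,350,250),6)"
```

```text
(no output)
```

View pics/w1c.png

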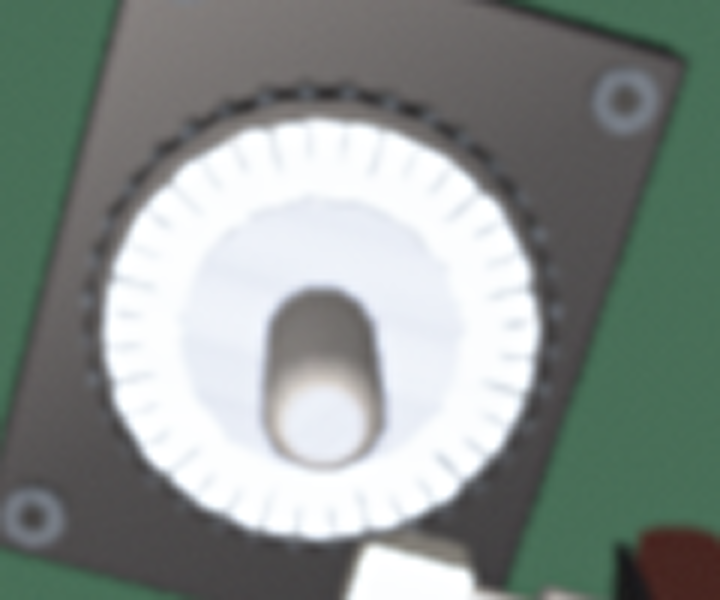

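```bash
python3 -c "
from h import *
import json
p=json.load(open('w1.json'))
for u,v,z in [(283.7,220.7,66),(283.9,204.8,26),(284,204.3,28)]: print(pt('wrist',u,v,z,p).round(1))
print(proj('wrist',[519,321.3,66],p))"
```

```text
[519.2 323.1  66. ]
[518.5 323.8  26. ]
[517.5 323.8  28. ]
[281.12972558 220.39826147]
```

carry_out(
  delta_pos=[
    [-44.9,2.2,-5.3],
    [-44.9,2.2,-5.3],
    [-44.9,2.2,-5.3],
    [-44.9,2.2,-5.3],
    [-44.9,2.2,-5.3],
    [-44.9,2.2,-5.3],
    [-44.9,2.2,-5.3],
    [-44.9,2.2,-5.3],
    [-44.9,2.2,-5.3],
    [-44.9,2.2,-5.3],
    [-44.9,2.2,-5.3],
    [-44.9,2.2,-5.3],
  ],
  rotation=[
    [0,0,0],
    [0,0,0],
    [0,0,0],
    [0,0,0],
    [0,0,0],
    [0,0,0],
    [0,0,0],
    [0,0,0],
    [0,0,0],
    [0,0,0],
    [0,0,0],
    [0,0,0],
  ],
)

```text
t: 2.37
ee_pos: [573.2, -132.4, 108.5]
orientation: [-1.213, -1.209, 1.208]
ft_force: [-0.7, -0.1, 0.3]
width: 54.7
```

carry_out(
  delta_pos=[
    [0,0,0],
    [0,0,0],
    [0,0,0],
  ],
  rotation=[
    [0,0,0],
    [0,0,0],
    [0,0,0],
  ],
)

```text
t: 2.62
ee_pos: [571.9, -126.6, 108.1]
orientation: [-1.207, -1.211, 1.211]
ft_force: [1.2, -0.6, -0.0]
width: 54.9
```

```bash
python3 look.py w2; python3 -c "
from h import *
save('w2c.png',np.load('w2.npy'),(220,150,350,250),6)"
```

```text
2.6167 [ 571.89 -126.6   108.08] [-1.2075 -1.2111  1.211 ] [[-0.0027, -0.0003, -1.0], [1.0, 0.0003, -0.0027], [0.0003, -1.0, 0.0003]] [-0.24  0.52  1.79  0.    0.83 -1.81] [ 1.21 -0.61 -0.02] 54.93009130522632
```

View pics/w2.png

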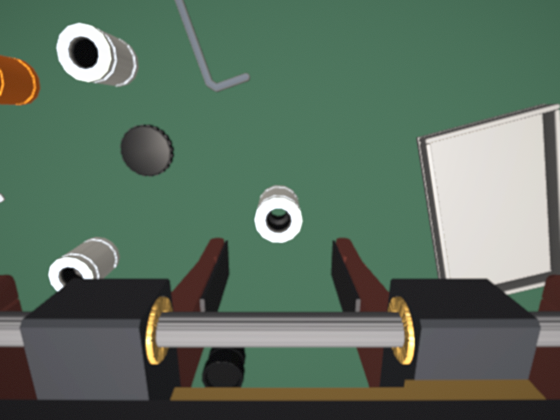

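View pics/w2c.png

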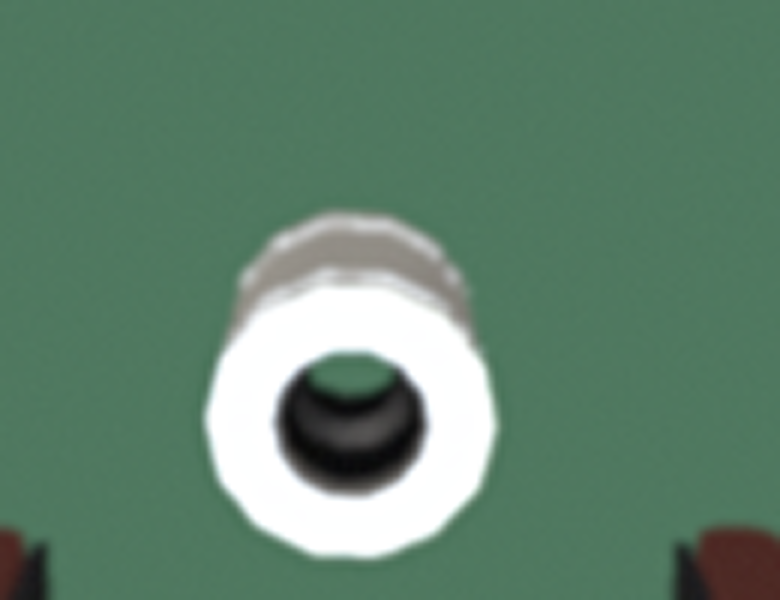

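```bash
python3 -c "
from h import *
import json
p=json.load(open('w2.json'))
print(pt('wrist',278.7,220.1,44,p).round(1))
for u,v in [(220+70/1-137,52),(69,274)]: print(u,v,pt('wrist',u,v,44,p).round(1))
print(pt('wrist',85,53,44,p))
o=ctrl.get_obs();print(o['ee_pos'],o['qvel'].round(3))"
```

```text
[ 572.3 -126.9   44. ]
153.0 52 [ 461.2 -206.4   44. ]
69 274 [ 615.9 -285.7   44. ]
[ 461.76237194 -249.45876926   44.        ]
[ 571.95255838 -126.66134437  108.07281675] [-0.001  0.003 -0.003 -0.001 -0.002 -0.004]
```

carry_out(
  delta_pos=[
    [-0.03,3,-0.04],
    [-0.03,6,-0.04],
    [-0.03,9,-0.04],
    [-0.03,9.6,-0.04],
    [-0.03,9.6,-0.04],
    [-0.03,9.6,-0.04],
  ],
  rotation=[
    [0,0,0],
    [0,0,0],
    [0,0,0],
    [0,0,0],
    [0,0,0],
    [0,0,0],
  ],
)

```text
t: 3.17
ee_pos: [572.8, -128.3, 12.5]
orientation: [-1.208, -1.21, 1.21]
ft_force: [0.5, -0.0, 0.2]
width: 54.7
```

carry_out(
  delta_pos=[
    [0,0,0],
    [0,0,0],
    [0,0,0],
    [0,0,0],
    [0,0,0],
    [0,0,0],
  ],
  rotation=[
    [0,0,0],
    [0,0,0],
    [0,0,0],
    [0,0,0],
    [0,0,0],
    [0,0,0],
  ],
  hand=200,
)

```text
t: 3.67
ee_pos: [573.4, -129.3, 13.2]
orientation: [-1.211, -1.21, 1.208]
ft_force: [-1.7, 1.5, 7.4]
width: 34.2
```

carry_out(
  delta_pos=[
    [0,-3,0],
    [0,-6,0],
    [0,-9,0],
    [0,-12,0],
    [0,-12,0],
    [0,-12,0],
    [0,-12,0],
  ],
  rotation=[
    [0,0,0],
    [0,0,0],
    [0,0,0],
    [0,0,0],
    [0,0,0],
    [0,0,0],
    [0,0,0],
  ],
)

```text
t: 4.25
ee_pos: [571.9, -129.1, 131.5]
orientation: [-1.209, -1.209, 1.209]
ft_force: [-0.1, 0.4, -1.7]
width: 33.7
```

```bash
python3 look.py w3; python3 -c "
from h import *
save('w3c.png',np.load('w3.npy'),(210,150,350,300),5)"
```

```text
4.25 [ 571.9  -129.1   131.48] [-1.2087 -1.2089  1.2094] [[-0.0001, -0.0005, -1.0], [1.0, 0.0001, -0.0001], [0.0001, -1.0, 0.0005]] [-0.24  0.49  1.78 -0.    0.88 -1.81] [-0.09  0.41 -1.72] 33.70817508971089
```

View pics/w3c.png

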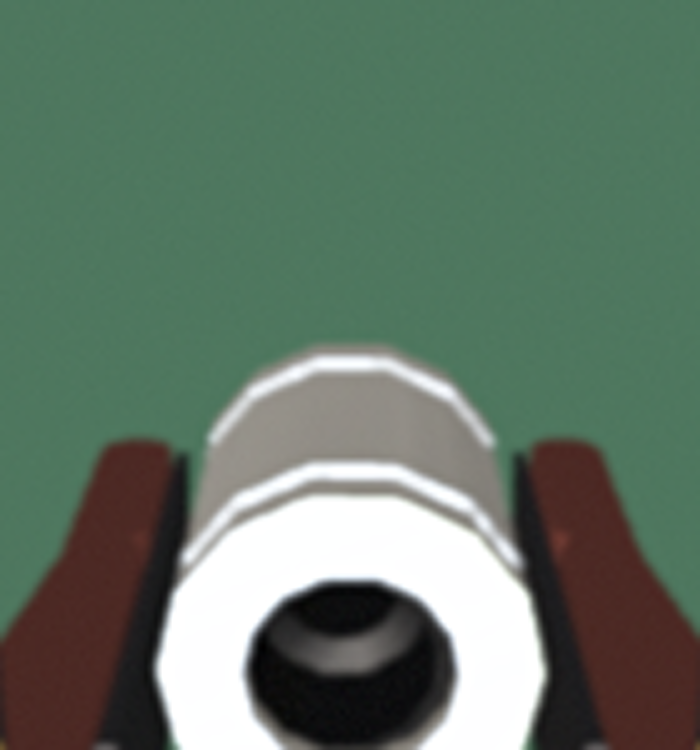

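```bash
python3 -c "
from h import *
import json
p=json.load(open('w3.json'))
save('w3d.png',np.load('w3.npy'),(210,200,350,340),5)
for v in (283.2,281,285): print(pt('wrist',280.3,v,131.5+32,p)-p[0])"
```

```text
[-2.2584163   0.61100585 32.01851569]
[-3.33041078  0.60953626 32.01851569]
[-1.37804471  0.61221288 32.01851569]
```

View pics/w3d.png

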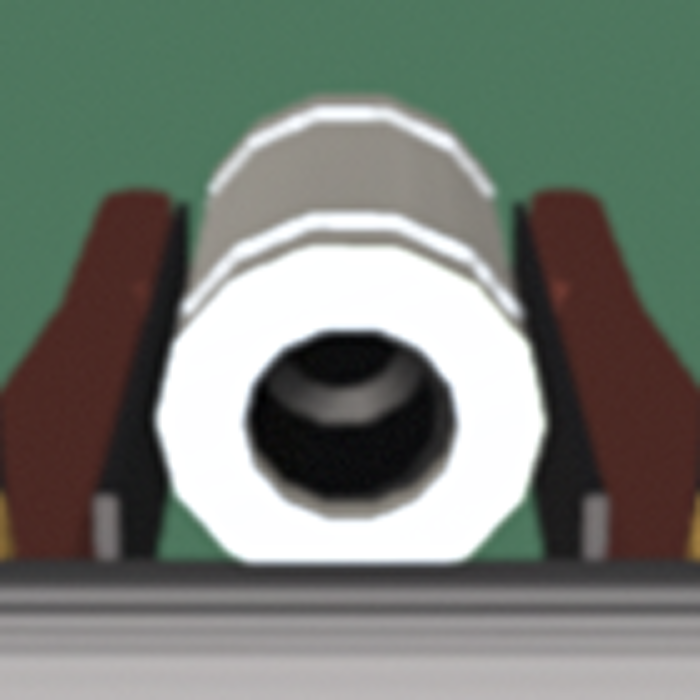

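carry_out(
  delta_pos=[
    [45.17,3.1,5.14],
    [45.17,3.1,5.14],
    [45.17,3.1,5.14],
    [45.17,3.1,5.14],
    [45.17,3.1,5.14],
    [45.17,3.1,5.14],
    [45.17,3.1,5.14],
    [45.17,3.1,5.14],
    [45.17,3.1,5.14],
    [45.17,3.1,5.14],
    [45.17,3.1,5.14],
    [45.17,3.1,5.14],
  ],
  rotation=[
    [0,0,0],
    [0,0,0],
    [0,0,0],
    [0,0,0],
    [0,0,0],
    [0,0,0],
    [0,0,0],
    [0,0,0],
    [0,0,0],
    [0,0,0],
    [0,0,0],
    [0,0,0],
  ],
)

```text
t: 5.3
ee_pos: [519.2, 328.2, 98.8]
orientation: [-1.205, -1.212, 1.213]
ft_force: [-0.0, 0.3, -0.2]
width: 34.0
```

carry_out(
  delta_pos=[
    [0,0,0],
    [0,0,0],
    [0,0,0],
    [0,0,0],
    [0,0,0],
    [0,0,0],
  ],
  rotation=[
    [0,0,0],
    [0,0,0],
    [0,0,0],
    [0,0,0],
    [0,0,0],
    [0,0,0],
  ],
)

```text
t: 5.8
ee_pos: [521.4, 321.5, 101.0]
orientation: [-1.21, -1.208, 1.208]
ft_force: [0.8, 0.4, -0.6]
width: 33.7
```

```bash
python3 look.py w4; python3 -c "
from h import *
im=ctrl.get_image('side');print(ctrl.get_obs()['ee_pos'])
save('w4c.png',np.load('w4.npy'),(210,150,350,300),4);save('s4.png',im,(150,100,290,220),5);np.save('s4.npy',im)"
```

```text
5.8 [521.36 321.52 100.99] [-1.2099 -1.2082  1.2083] [[0.0013, -0.0, -1.0], [1.0, -0.0001, 0.0013], [-0.0001, -1.0, 0.0]] [ 0.53  0.56  1.73 -0.    0.85 -1.04] [ 0.78  0.41 -0.6 ] 33.655896008869206
[521.30374153 321.92064664 101.05075342]
```

View pics/w4c.png

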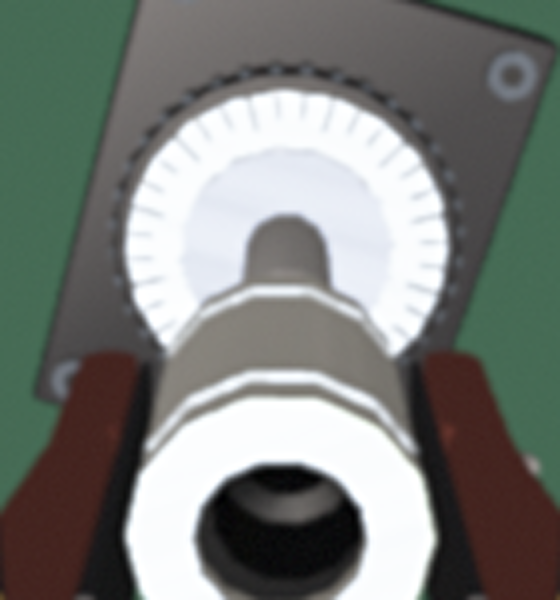

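View pics/s4.png

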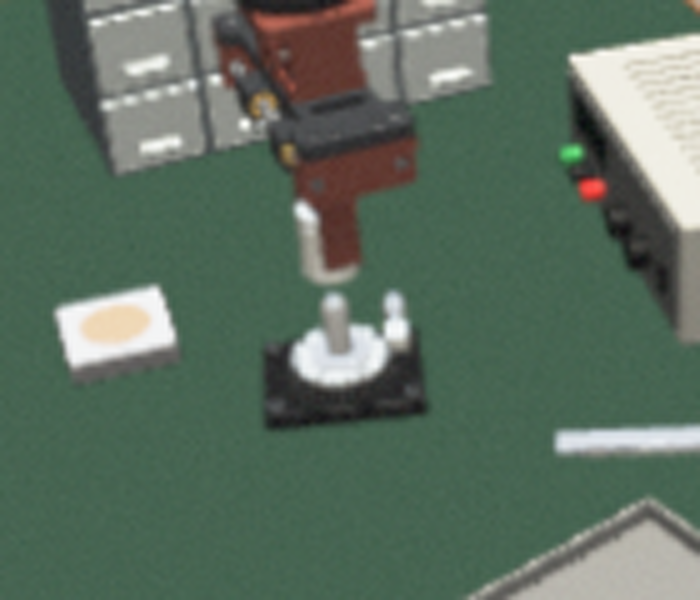

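```bash
python3 -c "
from h import *
import json
p=json.load(open('w4.json'));print(pt('wrist',281.9,172,26,p)+[33,0,0],pt('wrist',281.9,187,28,p)+[20,0,0],pt('wrist',281.9,203.5,28,p)+[8,0,0])
p1=json.load(open('w1.json'));print(pt('wrist',283.8,150+118/6,26,p1)+[33,0,0],pt('wrist',281.9,150+197/6,28,p1)+[20,0,0],pt('wrist',281.9,150+287/6,28,p1)+[8,0,0])
print(ctrl.get_obs()['ee_pos'])"
```

```text
[521.72934438 323.53550423  26.        ] [519.40437974 323.53531623  28.        ] [519.86057504 323.55110436  28.        ]
[521.9704646  323.61781771  26.        ] [519.42892443 322.07885379  28.        ] [520.01934489 322.09604256  28.        ]
[521.30374153 321.92064664 101.05075342]
```

carry_out(
  delta_pos=[
    [0.04,1,-0.03],
    [0.04,2,-0.03],
    [0.04,2.4,-0.03],
    [0.04,2.7,-0.03],
    [0.04,3.0,-0.03],
    [0.04,3.2,-0.03],
    [0.04,3.2,-0.03],
  ],
  rotation=[
    [0,0,0],
    [0,0,0],
    [0,0,0],
    [0,0,0],
    [0,0,0],
    [0,0,0],
    [0,0,0],
  ],
)

```text
t: 6.48
ee_pos: [521.1, 322.9, 68.4]
orientation: [-1.209, -1.209, 1.21]
ft_force: [0.1, -0.2, 0.0]
width: 33.9
```

```bash
python3 look.py w5; python3 -c "
from h import *
im=ctrl.get_image('side');o=ctrl.get_obs();print(o['ee_pos'],o['ft_force'])
save('w5c.png',np.load('w5.npy'),(210,150,350,300),4);save('s5.png',im,(150,100,290,220),5);np.save('s4.npy',im)"
```

```text
6.4833 [521.08 322.87  68.36] [-1.2089 -1.2089  1.21  ] [[-0.0004, -0.0006, -1.0], [1.0, -0.0004, -0.0004], [-0.0004, -1.0, 0.0006]] [ 0.54  0.61  1.74 -0.    0.79 -1.04] [ 0.11 -0.25  0.02] 33.93770709442136
[521.36613683 323.00061583  68.93295884] [ 0.67921044 -0.11241076 -1.22530011]
```

View pics/w5c.png

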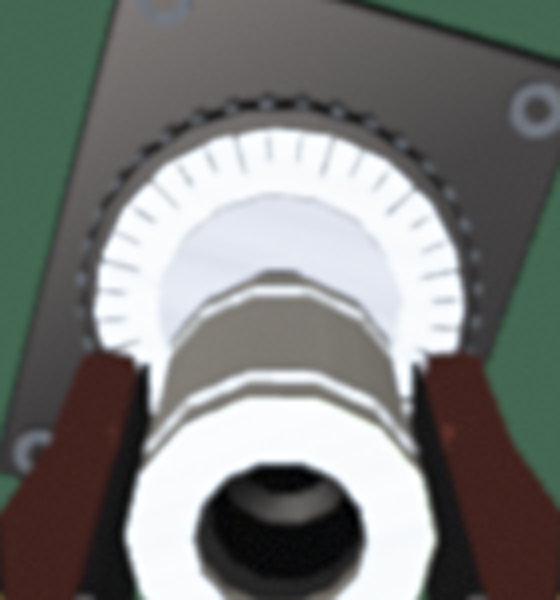

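View pics/s5.png

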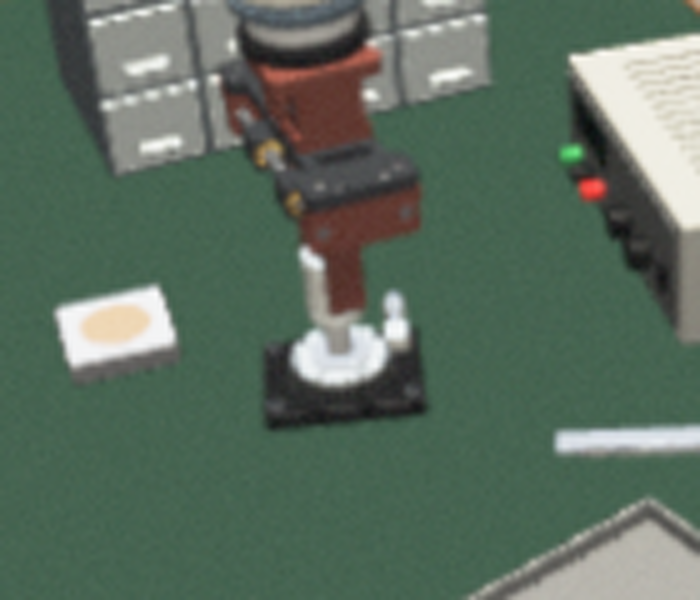

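carry_out(
  delta_pos=[
    [0,0.3,0],
    [0,0.6,0],
    [0,0.6,0],
    [0,0.6,0],
  ],
  rotation=[
    [0,0,0],
    [0,0,0],
    [0,0,0],
    [0,0,0],
  ],
)

```text
t: 6.92
ee_pos: [521.2, 322.9, 62.7]
orientation: [-1.209, -1.209, 1.21]
ft_force: [-0.6, -0.2, -0.1]
width: 33.9
```

carry_out(
  delta_pos=[
    [0,0.1,0],
    [0,0.2,0],
    [0,0.2,0],
  ],
  rotation=[
    [0,0,0],
    [0,0,0],
    [0,0,0],
  ],
)

```text
t: 7.17
ee_pos: [521.2, 322.9, 60.7]
orientation: [-1.209, -1.209, 1.21]
ft_force: [0.0, 0.1, -0.7]
width: 33.8
```

carry_out(
  delta_pos=[
    [0,0.1,0],
    [0,0.1,0],
  ],
  rotation=[
    [0,0,0],
    [0,0,0],
  ],
)

```text
t: 7.33
ee_pos: [521.3, 322.9, 59.8]
orientation: [-1.209, -1.209, 1.209]
ft_force: [-0.6, -0.5, -0.4]
width: 33.7
```

carry_out(
  delta_pos=[
    [0,0.1,0],
    [0,0.1,0],
  ],
  rotation=[
    [0,0,0],
    [0,0,0],
  ],
)

```text
t: 7.5
ee_pos: [521.3, 322.9, 58.8]
orientation: [-1.209, -1.209, 1.209]
ft_force: [-0.3, 1.2, -0.7]
width: 34.0
```

carry_out(
  delta_pos=[
    [0,0.1,0],
    [0,0.1,0],
  ],
  rotation=[
    [0,0,0],
    [0,0,0],
  ],
)

```text
t: 7.67
ee_pos: [521.5, 323.0, 58.3]
orientation: [-1.209, -1.21, 1.209]
ft_force: [-0.5, -0.7, 4.3]
width: 34.0
```

carry_out(
  delta_pos=[
    [0,0.05,0],
    [0,0.05,0],
  ],
  rotation=[
    [0,0,0],
    [0,0,0],
  ],
)

```text
t: 7.83
ee_pos: [521.6, 323.1, 58.2]
orientation: [-1.209, -1.21, 1.209]
ft_force: [-1.2, -0.5, 7.9]
width: 33.8
```

carry_out(
  delta_pos=[
    [0,0,0.08],
    [0,0,0.08],
    [0,0,-0.08],
    [0,0,-0.08],
    [0,0,-0.08],
    [0.08,0,0],
    [0.08,0,0],
    [-0.08,0,0],
    [-0.08,0,0],
    [0,0,0],
    [0,0,0],
  ],
  rotation=[
    [0,0,0],
    [0,0,0],
    [0,0,0],
    [0,0,0],
    [0,0,0],
    [0,0,0],
    [0,0,0],
    [0,0,0],
    [0,0,0],
    [0,0,0],
    [0,0,0],
  ],
)

```text
t: 8.75
ee_pos: [521.7, 322.9, 58.1]
orientation: [-1.21, -1.21, 1.209]
ft_force: [0.6, -2.7, 6.7]
width: 34.2
```

carry_out(
  delta_pos=[
    [0,-1.5,0],
    [0,-3.5,0],
    [0,-5.5,0],
    [-4,-5.5,-1.2],
    [-26.4,-5.5,-8.25],
    [-26.4,-5.5,-8.25],
    [-26.4,-5.5,-8.25],
    [-26.4,-5.5,-8.25],
    [-26.4,-5.5,-8.25],
    [-26.4,-5.5,-8.25],
    [-26.4,-5.5,-8.25],
    [-26.4,-5.5,-8.25],
  ],
  rotation=[
    [0,0,0],
    [0,0,0],
    [0,0,0],
    [0,0,0],
    [0,0,0],
    [0,0,0],
    [0,0,0],
    [0,0,0],
    [0,0,0],
    [0,0,0],
    [0,0,0],
    [0,0,0],
  ],
)

```text
t: 9.75
ee_pos: [604.0, 57.5, 112.2]
orientation: [-1.21, -1.207, 1.207]
ft_force: [-0.4, 1.2, -0.1]
width: 34.1
```

carry_out(
  delta_pos=[
    [0,0,0],
    [0,0,0],
    [0,0,0],
    [0,0,0],
  ],
  rotation=[
    [0,0,0],
    [0,0,0],
    [0,0,0],
    [0,0,0],
  ],
)

```text
t: 10.08
ee_pos: [603.5, 60.2, 112.4]
orientation: [-1.208, -1.211, 1.211]
ft_force: [-0.8, 0.6, -0.4]
width: 33.7
```

```bash
python3 look.py w6
```

```text
10.0833 [603.54  60.21 112.36] [-1.2081 -1.2106  1.2107] [[-0.002, -0.0002, -1.0], [1.0, 0.0, -0.002], [0.0, -1.0, 0.0002]] [ 0.08  0.54  1.74  0.    0.86 -1.49] [-0.8   0.55 -0.42] 33.7110547432806
```

View pics/w6.png

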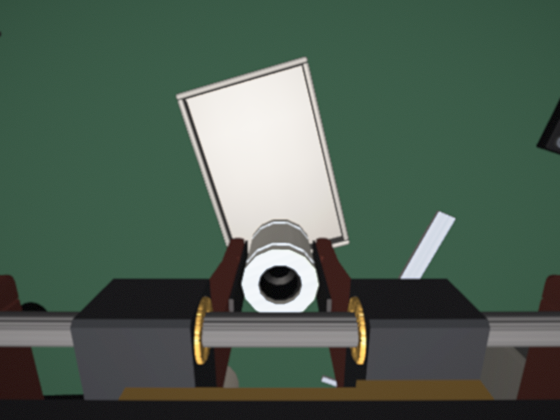

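```bash
python3 -c "
from h import *
import json
p=json.load(open('w6.json'))
a,b,c=[pt('wrist',u,v,18,p) for u,v in [(179,97),(306,59),(348,243)]]
print(a,b,c,'center',(a+c)/2)"
```

```text
[518.50692753 -14.00285562  18.        ] [492.32138422  79.18710849  18.        ] [633.94256572 117.65145475  18.        ] center [576.22474662  51.82429956  18.        ]
```

carry_out(
  delta_pos=[
    [0,3,-0.1],
    [0,6,-0.1],
    [0,8.5,-0.1],
    [0,9.2,-0.1],
    [0,9.5,-0.1],
    [0,9.5,-0.1],
    [0,9.5,-0.1],
  ],
  rotation=[
    [0,0,0],
    [0,0,0],
    [0,0,0],
    [0,0,0],
    [0,0,0],
    [0,0,0],
    [0,0,0],
  ],
)

```text
t: 10.72
ee_pos: [605.2, 59.4, 18.0]
orientation: [-1.209, -1.21, 1.209]
ft_force: [1.1, 0.3, -0.1]
width: 33.8
```

carry_out(
  delta_pos=[
    [0,0.1,0],
    [0,0.15,0],
    [0,0.15,0],
  ],
  rotation=[
    [0,0,0],
    [0,0,0],
    [0,0,0],
  ],
)

```text
t: 10.97
ee_pos: [605.7, 59.2, 16.9]
orientation: [-1.21, -1.211, 1.208]
ft_force: [-0.2, 0.5, 4.5]
width: 34.0
```

carry_out(
  delta_pos=[
    [0,0.05,0],
    [0,0.05,0],
  ],
  rotation=[
    [0,0,0],
    [0,0,0],
  ],
)

```text
t: 11.13
ee_pos: [605.7, 59.3, 16.8]
orientation: [-1.21, -1.211, 1.208]
ft_force: [-1.7, 2.4, 9.8]
width: 33.6
```

carry_out(
  delta_pos=[
    [0,0,0],
    [0,0,0],
    [0,0,0],
    [0,0,0],
  ],
  rotation=[
    [0,0,0],
    [0,0,0],
    [0,0,0],
    [0,0,0],
  ],
  hand=125,
)

```text
t: 11.47
ee_pos: [604.8, 58.9, 15.3]
orientation: [-1.209, -1.209, 1.209]
ft_force: [-0.3, -0.4, 0.1]
width: 44.5
```

carry_out(
  delta_pos=[
    [0,-2.5,0],
    [0,-5.5,0],
    [0,-9.1,0],
    [-3.5,-9.1,1.6],
    [-30.9,-9.1,14.4],
    [-30.9,-9.1,14.4],
    [-30.9,-9.1,14.4],
    [-30.9,-9.1,14.4],
    [-30.9,-9.1,14.4],
    [-30.9,-9.1,14.4],
    [-30.9,-9.1,14.4],
    [-30.9,-9.1,14.4],
  ],
  rotation=[
    [0,0,0],
    [0,0,0],
    [0,0,0],
    [0,0,0],
    [0,0,0],
    [0,0,0],
    [0,0,0],
    [0,0,0],
    [0,0,0],
    [0,0,0],
    [0,0,0],
    [0,0,0],
  ],
  hand=100,
)

```text
t: 12.47
ee_pos: [458.7, -254.1, 106.4]
orientation: [-1.211, -1.206, 1.208]
ft_force: [0.2, -0.1, 0.4]
width: 53.4
```

carry_out(
  delta_pos=[
    [0,0,0],
    [0,0,0],
    [0,0,0],
    [0,0,0],
    [0,0,0],
    [0,0,0],
    [0,0,0],
    [0,0,0],
  ],
  rotation=[
    [0,0,0],
    [0,0,0],
    [0,0,0],
    [0,0,0],
    [0,0,0],
    [0,0,0],
    [0,0,0],
    [0,0,0],
  ],
)

```text
t: 13.13
ee_pos: [461.2, -249.6, 106.4]
orientation: [-1.209, -1.21, 1.21]
ft_force: [-0.2, -0.1, -0.6]
width: 53.3
```

```bash
python3 look.py w7;python3 -c "
from h import *
save('w7c.png',np.load('w7.npy'),(220,150,350,250),6)"
```

```text
13.1333 [ 461.17 -249.6   106.38] [-1.2087 -1.21    1.21  ] [[-0.0011, 0.0, -1.0], [1.0, -0.0, -0.0011], [-0.0, -1.0, -0.0]] [-0.52  0.45  1.93 -0.    0.76 -2.09] [-0.17 -0.1  -0.56] 53.272162327400935
```

View pics/w7.png

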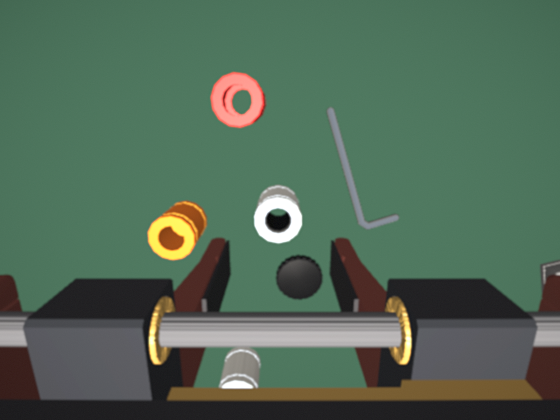

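View pics/w7c.png

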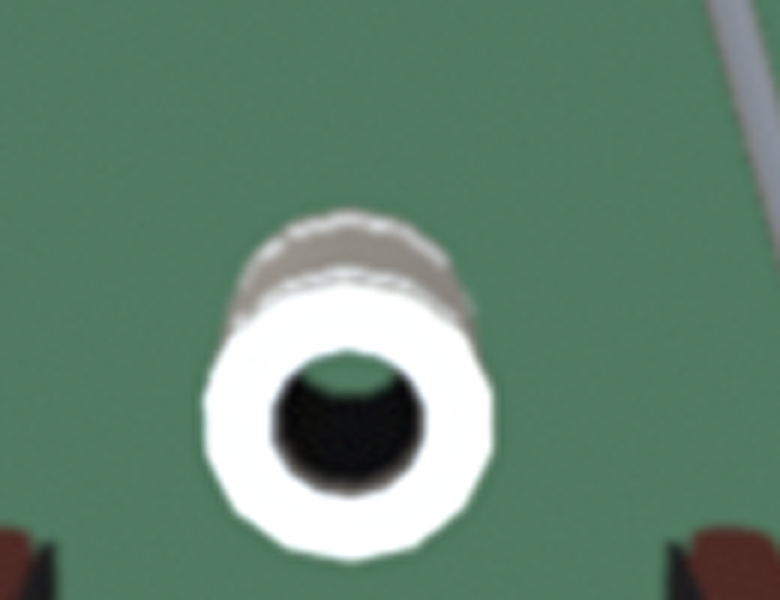

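```bash
python3 -c "
from h import *
import json
p=json.load(open('w7.json'))
print(pt('wrist',278.1,220.4,44,p).round(1))
print(ctrl.get_obs()['ee_pos'])"
```

```text
[ 461.3 -250.3   44. ]
[ 461.10812872 -249.7300491   106.37790325]
```

carry_out(
  delta_pos=[
    [-0.07,3,-0.02],
    [-0.07,6,-0.02],
    [-0.07,8.6,-0.02],
    [-0.07,9.4,-0.02],
    [-0.07,9.4,-0.02],
    [-0.07,9.4,-0.02],
    [-0.07,9.4,-0.02],
  ],
  rotation=[
    [0,0,0],
    [0,0,0],
    [0,0,0],
    [0,0,0],
    [0,0,0],
    [0,0,0],
    [0,0,0],
  ],
)

```text
t: 13.77
ee_pos: [462.0, -251.3, 13.6]
orientation: [-1.211, -1.21, 1.209]
ft_force: [-0.4, 0.1, -0.2]
width: 53.3
```

carry_out(
  delta_pos=[
    [0,0,0],
    [0,0,0],
    [0,0,0],
    [0,0,0],
    [0,0,0],
    [0,0,0],
  ],
  rotation=[
    [0,0,0],
    [0,0,0],
    [0,0,0],
    [0,0,0],
    [0,0,0],
    [0,0,0],
  ],
  hand=200,
)

```text
t: 14.27
ee_pos: [461.6, -251.1, 13.2]
orientation: [-1.21, -1.21, 1.209]
ft_force: [-1.0, 0.9, 8.0]
width: 33.0
```

carry_out(
  delta_pos=[
    [0,-3,0],
    [0,-6,0],
    [0,-9,0],
    [0,-12,0],
    [0,-12,0],
    [0,-12,0],
    [0,-12,0],
  ],
  rotation=[
    [0,0,0],
    [0,0,0],
    [0,0,0],
    [0,0,0],
    [0,0,0],
    [0,0,0],
    [0,0,0],
  ],
)

```text
t: 14.85
ee_pos: [460.6, -250.5, 131.9]
orientation: [-1.208, -1.209, 1.209]
ft_force: [-0.1, -0.8, -1.4]
width: 32.9
```

```bash
python3 look.py w8;python3 -c "
from h import *
save('w8c.png',np.load('w8.npy'),(210,200,350,340),5)"
```

```text
14.85 [ 460.61 -250.49  131.88] [-1.2085 -1.2091  1.2094] [[-0.0002, -0.0006, -1.0], [1.0, 0.0003, -0.0002], [0.0003, -1.0, 0.0006]] [-0.52  0.41  1.92  0.    0.82 -2.09] [-0.13 -0.83 -1.36] 32.93735972387769
```

View pics/w8c.png

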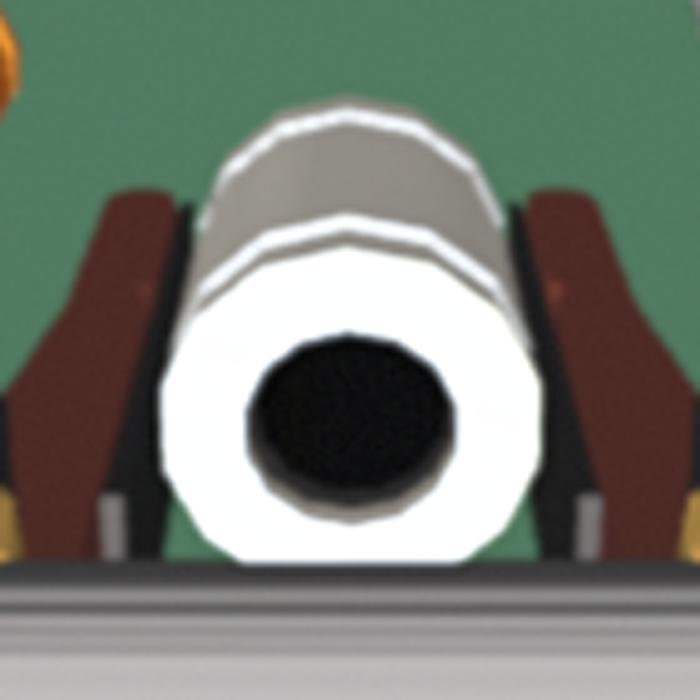

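carry_out(
  delta_pos=[
    [57.3,2.5,-6.05],
    [57.3,2.5,-6.05],
    [57.3,2.5,-6.05],
    [57.3,2.5,-6.05],
    [57.3,2.5,-6.05],
    [57.3,2.5,-6.05],
    [57.3,2.5,-6.05],
    [57.3,2.5,-6.05],
    [57.3,2.5,-6.05],
    [57.3,2.5,-6.05],
    [57.3,2.5,-6.05],
    [57.3,2.5,-6.05],
  ],
  rotation=[
    [0,0,0],
    [0,0,0],
    [0,0,0],
    [0,0,0],
    [0,0,0],
    [0,0,0],
    [0,0,0],
    [0,0,0],
    [0,0,0],
    [0,0,0],
    [0,0,0],
    [0,0,0],
  ],
)

```text
t: 15.9
ee_pos: [512.1, 247.7, 108.6]
orientation: [-1.208, -1.207, 1.212]
ft_force: [-0.6, -1.1, -0.3]
width: 33.1
```

carry_out(
  delta_pos=[
    [0,0,0],
    [0,0,0],
    [0,0,0],
    [0,0,0],
  ],
  rotation=[
    [0,0,0],
    [0,0,0],
    [0,0,0],
    [0,0,0],
  ],
)

```text
t: 16.23
ee_pos: [512.5, 244.5, 109.6]
orientation: [-1.209, -1.206, 1.211]
ft_force: [-0.2, -0.4, -1.7]
width: 33.0
```

carry_out(
  delta_pos=[
    [3,0.4,-0.3],
    [6,0.7,-0.7],
    [7.9,0.85,-0.9],
    [7.9,0.85,-0.9],
    [7.9,0.85,-0.9],
    [7.9,0.85,-0.9],
    [7.9,0.85,-0.9],
    [7.9,0.85,-0.9],
    [7.9,0.85,-0.9],
    [7.9,0.85,-0.9],
    [7.9,0.85,-0.9],
    [7.9,0.85,-0.9],
  ],
  rotation=[
    [0,0,0],
    [0,0,0],
    [0,0,0],
    [0,0,0],
    [0,0,0],
    [0,0,0],
    [0,0,0],
    [0,0,0],
    [0,0,0],
    [0,0,0],
    [0,0,0],
    [0,0,0],
  ],
)

```text
t: 17.23
ee_pos: [522.5, 324.9, 102.3]
orientation: [-1.209, -1.209, 1.209]
ft_force: [0.4, -0.2, -0.6]
width: 33.3
```

```bash
python3 look.py w9;python3 -c "
from h import *
save('w9c.png',np.load('w9.npy'),(210,150,350,300),4)"
```

```text
17.2333 [522.49 324.85 102.28] [-1.2092 -1.2093  1.2091] [[-0.0, 0.0001, -1.0], [1.0, 0.0, -0.0], [0.0, -1.0, -0.0001]] [ 0.54  0.56  1.72 -0.    0.85 -1.03] [ 0.36 -0.24 -0.63] 33.2677976143463
```

View pics/w9c.png

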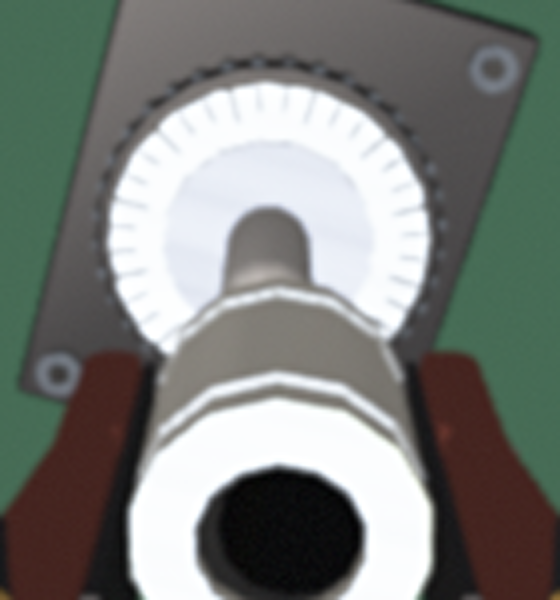

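carry_out(
  delta_pos=[
    [-0.2,1,0.12],
    [-0.2,1.8,0.12],
    [-0.2,1.8,0.12],
    [-0.2,1.8,0.12],
    [-0.2,2.4,0.12],
    [-0.2,2.8,0.12],
    [-0.2,3.2,0.12],
    [-0.2,3.2,0.12],
    [-0.2,3.2,0.12],
  ],
  rotation=[
    [0,0,0],
    [0,0,0],
    [0,0,0],
    [0,0,0],
    [0,0,0],
    [0,0,0],
    [0,0,0],
    [0,0,0],
    [0,0,0],
  ],
)

```text
t: 18.03
ee_pos: [521.1, 322.9, 69.9]
orientation: [-1.209, -1.209, 1.21]
ft_force: [-0.5, -0.2, -0.2]
width: 32.7
```

carry_out(
  delta_pos=[
    [0,0.3,0],
    [0,0.6,0],
    [0,0.6,0],
  ],
  rotation=[
    [0,0,0],
    [0,0,0],
    [0,0,0],
  ],
)

```text
t: 18.28
ee_pos: [521.0, 322.8, 63.7]
orientation: [-1.209, -1.209, 1.21]
ft_force: [-0.3, 0.7, -1.4]
width: 33.1
```

carry_out(
  delta_pos=[
    [0,0.15,0],
    [0,0.3,0],
    [0,0.3,0],
  ],
  rotation=[
    [0,0,0],
    [0,0,0],
    [0,0,0],
  ],
)

```text
t: 18.53
ee_pos: [521.2, 322.9, 61.0]
orientation: [-1.209, -1.209, 1.21]
ft_force: [-0.2, -0.1, -0.9]
width: 32.8
```

carry_out(
  delta_pos=[
    [0,0.1,0],
    [0,0.2,0],
    [0,0.2,0],
  ],
  rotation=[
    [0,0,0],
    [0,0,0],
    [0,0,0],
  ],
)

```text
t: 18.78
ee_pos: [521.2, 322.9, 59.0]
orientation: [-1.209, -1.209, 1.21]
ft_force: [0.4, 0.1, -0.1]
width: 32.7
```

carry_out(
  delta_pos=[
    [0,0.1,0],
    [0,0.15,0],
    [0,0.15,0],
  ],
  rotation=[
    [0,0,0],
    [0,0,0],
    [0,0,0],
  ],
)

```text
t: 19.03
ee_pos: [521.2, 323.0, 57.6]
orientation: [-1.209, -1.209, 1.209]
ft_force: [0.0, 0.1, -0.9]
width: 33.0
```

carry_out(
  delta_pos=[
    [0,0.1,0],
    [0,0.1,0],
  ],
  rotation=[
    [0,0,0],
    [0,0,0],
  ],
)

```text
t: 19.2
ee_pos: [521.2, 323.0, 56.6]
orientation: [-1.209, -1.209, 1.21]
ft_force: [0.4, 0.0, -0.2]
width: 32.6
```

carry_out(
  delta_pos=[
    [0,0.15,0],
    [0,0.3,0],
    [0,0.3,0],
  ],
  rotation=[
    [0,0,0],
    [0,0,0],
    [0,0,0],
  ],
)

```text
t: 19.45
ee_pos: [521.0, 322.9, 53.3]
orientation: [-1.209, -1.209, 1.21]
ft_force: [-0.4, -0.2, -1.1]
width: 33.2
```

carry_out(
  delta_pos=[
    [0,0.15,0],
    [0,0.3,0],
    [0,0.3,0],
  ],
  rotation=[
    [0,0,0],
    [0,0,0],
    [0,0,0],
  ],
)

```text
t: 19.7
ee_pos: [521.1, 322.9, 50.3]
orientation: [-1.209, -1.209, 1.21]
ft_force: [-0.5, -0.7, -1.6]
width: 32.6
```

carry_out(
  delta_pos=[
    [0,0.15,0],
    [0,0.3,0],
    [0,0.3,0],
  ],
  rotation=[
    [0,0,0],
    [0,0,0],
    [0,0,0],
  ],
)

```text
t: 19.95
ee_pos: [521.1, 322.9, 47.4]
orientation: [-1.209, -1.209, 1.21]
ft_force: [0.4, -1.0, -1.1]
width: 32.7
```

carry_out(
  delta_pos=[
    [0,0.15,0],
    [0,0.3,0],
    [0,0.3,0],
  ],
  rotation=[
    [0,0,0],
    [0,0,0],
    [0,0,0],
  ],
)

```text
t: 20.2
ee_pos: [521.1, 322.9, 44.4]
orientation: [-1.209, -1.209, 1.21]
ft_force: [-0.3, 0.2, -0.7]
width: 32.8
```

carry_out(
  delta_pos=[
    [0,0.1,0],
    [0,0.2,0],
    [0,0.2,0],
  ],
  rotation=[
    [0,0,0],
    [0,0,0],
    [0,0,0],
  ],
)

```text
t: 20.45
ee_pos: [521.1, 322.9, 42.5]
orientation: [-1.209, -1.209, 1.21]
ft_force: [0.6, 1.0, -0.8]
width: 33.0
```

carry_out(
  delta_pos=[
    [0,0.1,0],
    [0,0.1,0],
  ],
  rotation=[
    [0,0,0],
    [0,0,0],
  ],
)

```text
t: 20.62
ee_pos: [521.2, 323.0, 41.6]
orientation: [-1.209, -1.209, 1.21]
ft_force: [0.4, 0.1, -0.9]
width: 32.9
```

carry_out(
  delta_pos=[
    [0,0.05,0],
    [0,0.05,0],
  ],
  rotation=[
    [0,0,0],
    [0,0,0],
  ],
)

```text
t: 20.78
ee_pos: [521.3, 323.1, 41.3]
orientation: [-1.209, -1.21, 1.209]
ft_force: [0.2, -0.7, -0.8]
width: 33.0
```

carry_out(
  delta_pos=[
    [0,0.05,0],
    [0,0.05,0],
  ],
  rotation=[
    [0,0,0],
    [0,0,0],
  ],
)

```text
t: 20.95
ee_pos: [521.3, 323.0, 41.2]
orientation: [-1.209, -1.209, 1.209]
ft_force: [-2.1, -1.4, 5.3]
width: 33.4
```

carry_out(
  delta_pos=[
    [0,0,0],
    [0,0,0],
    [0,0,0],
    [0,0,0],
  ],
  rotation=[
    [0,0,0],
    [0,0,0],
    [0,0,0],
    [0,0,0],
  ],
  hand=115,
)

```text
t: 21.28
ee_pos: [521.2, 323.0, 40.6]
orientation: [-1.209, -1.209, 1.209]
ft_force: [0.4, 1.0, -0.1]
width: 48.5
```

carry_out(
  delta_pos=[
    [0,-1,0],
    [0,-3,0],
    [0,-6,0],
    [0,-9.5,0],
    [0,-9.5,0],
    [0,-9.5,0],
    [0,-9.5,0],
  ],
  rotation=[
    [0,0,0],
    [0,0,0],
    [0,0,0],
    [0,0,0],
    [0,0,0],
    [0,0,0],
    [0,0,0],
  ],
)

```text
t: 21.87
ee_pos: [521.1, 322.9, 136.0]
orientation: [-1.209, -1.21, 1.209]
ft_force: [-0.3, 0.4, -0.3]
width: 48.6
```

```bash
python3 look.py w10;python3 -c "
from h import *
im=ctrl.get_image('side');
save('s10.png',im,(180,120,320,240),5);save('w10c.png',np.load('w10.npy'),(220,150,350,250),6)"
```

```text
21.8667 [521.09 322.89 135.98] [-1.2092 -1.2096  1.2091] [[-0.0002, 0.0003, -1.0], [1.0, 0.0001, -0.0002], [0.0001, -1.0, -0.0003]] [ 0.54  0.51  1.72 -0.    0.91 -1.04] [-0.33  0.41 -0.25] 48.616327239090275
```

View pics/w10c.png

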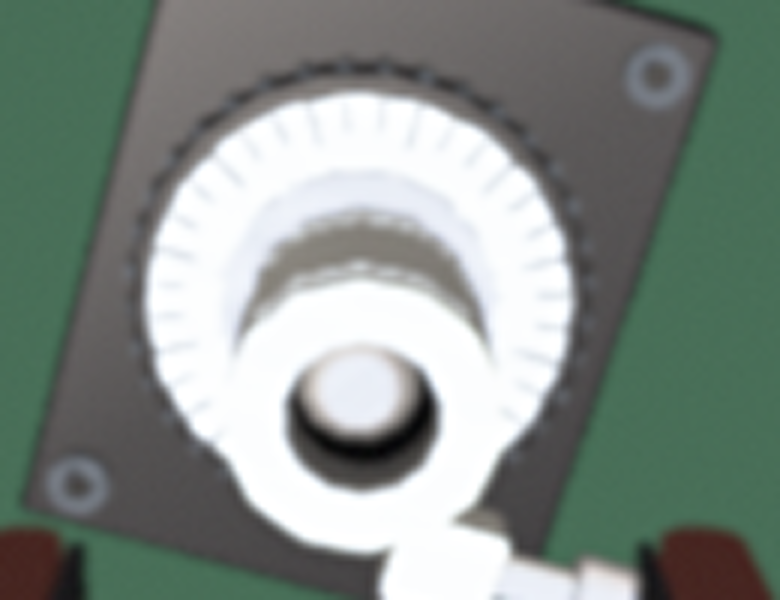

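View pics/s10.png

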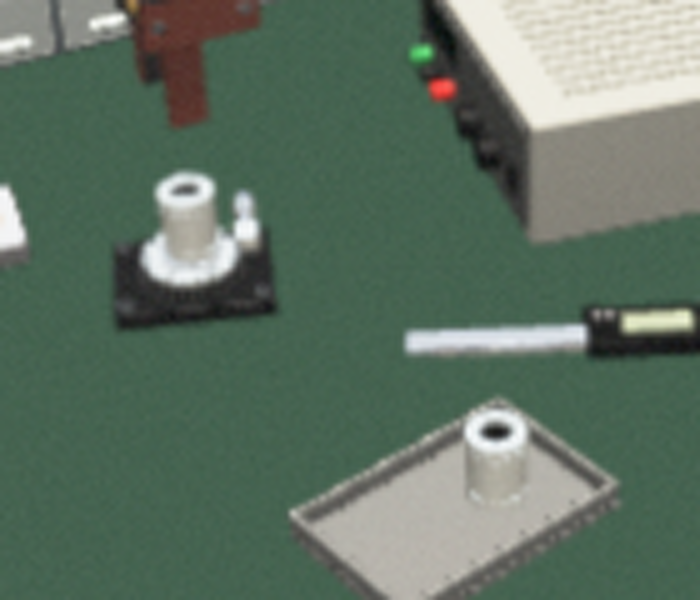

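carry_out(
  delta_pos=[
    [-3.8,0,-0.59],
    [-7.6,0,-1.19],
    [-11.4,0,-1.78],
    [-15.2,0,-2.37],
    [-19,0,-2.97],
    [-22.8,0,-3.56],
    [-26.6,0,-4.15],
    [-30.4,0,-4.75],
    [-34.2,0,-5.34],
    [-38,0,-5.93],
    [-41.8,0,-6.52],
    [-45.6,0,-7.12],
  ],
  rotation=[
    [0,0,0],
    [0,0,0],
    [0,0,0],
    [0,0,0],
    [0,0,0],
    [0,0,0],
    [0,0,0],
    [0,0,0],
    [0,0,0],
    [0,0,0],
    [0,0,0],
    [0,0,0],
  ],
  hand=96,
)

```text
t: 22.97
ee_pos: [591.6, -134.8, 134.2]
orientation: [-1.207, -1.208, 1.21]
ft_force: [0.6, 0.5, 0.2]
width: 54.8
```

carry_out(
  delta_pos=[
    [-3.8,0.7,-0.59],
    [-7.6,1.4,-1.19],
    [-11.4,2.1,-1.78],
    [-15.24,2.8,-2.37],
    [-15.24,2.8,-2.37],
    [-15.24,2.8,-2.37],
    [-15.24,2.8,-2.37],
    [-15.24,2.8,-2.37],
    [-15.24,2.8,-2.37],
    [-15.24,2.8,-2.37],
    [-15.24,2.8,-2.37],
    [-15.24,2.8,-2.37],
  ],
  rotation=[
    [0,0,0],
    [0,0,0],
    [0,0,0],
    [0,0,0],
    [0,0,0],
    [0,0,0],
    [0,0,0],
    [0,0,0],
    [0,0,0],
    [0,0,0],
    [0,0,0],
    [0,0,0],
  ],
)

```text
t: 23.97
ee_pos: [616.5, -284.7, 108.0]
orientation: [-1.209, -1.21, 1.21]
ft_force: [0.3, -0.4, 0.2]
width: 55.0
```

```bash
python3 look.py w11;python3 -c "
from h import *
save('w11c.png',np.load('w11.npy'),(220,150,350,250),6)"
```

```text
23.9667 [ 616.48 -284.73  108.02] [-1.209  -1.2102  1.21  ] [[-0.0011, 0.0003, -1.0], [1.0, -0.0001, -0.0011], [-0.0001, -1.0, -0.0003]] [-0.45  0.63  1.57 -0.    0.94 -2.02] [ 0.31 -0.37  0.22] 54.973720882533335
```

View pics/w11.png

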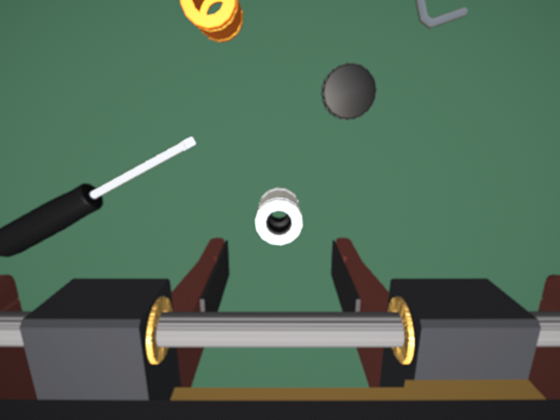

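View pics/w11c.png

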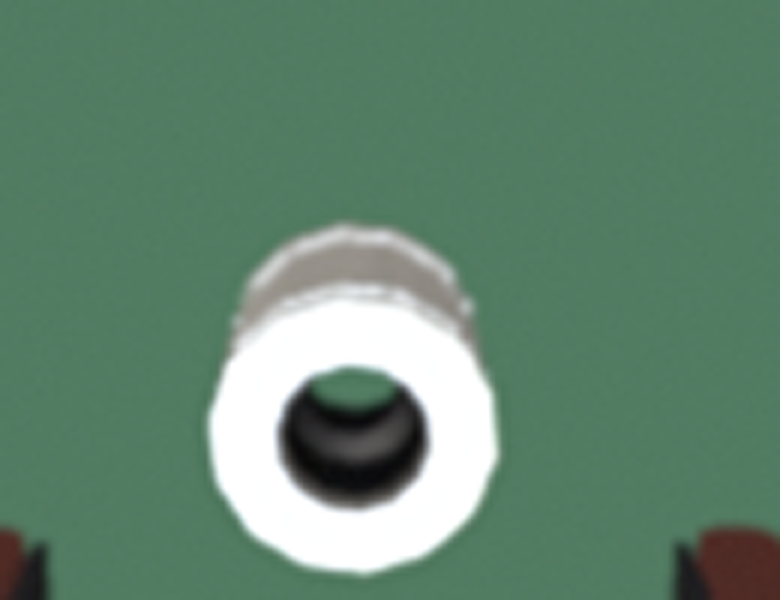

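carry_out(
  delta_pos=[
    [-0.03,3,-0.22],
    [-0.03,6,-0.22],
    [-0.03,8.8,-0.22],
    [-0.03,9.55,-0.22],
    [-0.03,9.55,-0.22],
    [-0.03,9.55,-0.22],
    [-0.03,9.55,-0.22],
  ],
  rotation=[
    [0,0,0],
    [0,0,0],
    [0,0,0],
    [0,0,0],
    [0,0,0],
    [0,0,0],
    [0,0,0],
  ],
)

```text
t: 24.6
ee_pos: [619.8, -286.3, 14.1]
orientation: [-1.212, -1.211, 1.209]
ft_force: [-0.2, 0.4, -0.1]
width: 54.9
```

carry_out(
  delta_pos=[
    [0,0,0],
    [0,0,0],
    [0,0,0],
    [0,0,0],
    [0,0,0],
    [0,0,0],
  ],
  rotation=[
    [0,0,0],
    [0,0,0],
    [0,0,0],
    [0,0,0],
    [0,0,0],
    [0,0,0],
  ],
  hand=200,
)

```text
t: 25.1
ee_pos: [619.0, -285.9, 13.2]
orientation: [-1.21, -1.21, 1.209]
ft_force: [-0.8, -0.5, 6.9]
width: 33.4
```

carry_out(
  delta_pos=[
    [0,-3,0],
    [0,-6,0],
    [0,-9,0],
    [0,-11,0],
    [0,-11,0],
    [0,-11,0],
    [0,-11,0],
  ],
  rotation=[
    [0,0,0],
    [0,0,0],
    [0,0,0],
    [0,0,0],
    [0,0,0],
    [0,0,0],
    [0,0,0],
  ],
)

```text
t: 25.68
ee_pos: [617.6, -285.3, 121.0]
orientation: [-1.207, -1.208, 1.21]
ft_force: [0.0, 0.4, -0.8]
width: 33.7
```

carry_out(
  delta_pos=[
    [3.8,0,0.8],
    [7.6,0,1.6],
    [11.4,0,2.4],
    [15.2,0,3.2],
    [19,0,4],
    [22.8,0,4.85],
    [26.6,0,5.65],
    [30.4,0,6.45],
    [32.9,0,6.98],
    [32.9,0,6.98],
    [32.9,0,6.98],
    [32.9,0,6.98],
  ],
  rotation=[
    [0,0,0],
    [0,0,0],
    [0,0,0],
    [0,0,0],
    [0,0,0],
    [0,0,0],
    [0,0,0],
    [0,0,0],
    [0,0,0],
    [0,0,0],
    [0,0,0],
    [0,0,0],
  ],
)

```text
t: 26.68
ee_pos: [548.1, 42.9, 121.1]
orientation: [-1.208, -1.208, 1.211]
ft_force: [1.0, -0.4, -2.1]
width: 33.6
```

carry_out(
  delta_pos=[
    [0,0,0],
    [0,0,0],
    [0,0,0],
    [0,0,0],
  ],
  rotation=[
    [0,0,0],
    [0,0,0],
    [0,0,0],
    [0,0,0],
  ],
)

```text
t: 27.02
ee_pos: [548.8, 42.5, 122.1]
orientation: [-1.21, -1.208, 1.208]
ft_force: [-0.4, -0.1, -0.5]
width: 33.6
```

```bash
python3 look.py w12
```

```text
27.0167 [548.77  42.46 122.14] [-1.2098 -1.2083  1.2083] [[0.0012, 0.0, -1.0], [1.0, -0.0, 0.0012], [-0.0, -1.0, -0.0]] [ 0.06  0.45  1.86 -0.    0.82 -1.51] [-0.41 -0.14 -0.53] 33.620256733037
```

View pics/w12.png

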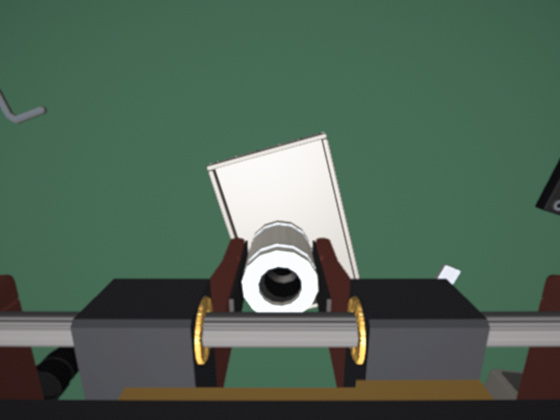

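carry_out(
  delta_pos=[
    [0.1,3,0.1],
    [0.1,6,0.1],
    [0.1,8.8,0.1],
    [0.1,10,0.1],
    [0.1,10.4,0.1],
    [0.1,10.4,0.1],
    [0.1,10.4,0.1],
  ],
  rotation=[
    [0,0,0],
    [0,0,0],
    [0,0,0],
    [0,0,0],
    [0,0,0],
    [0,0,0],
    [0,0,0],
  ],
)

```text
t: 27.65
ee_pos: [548.1, 44.2, 18.8]
orientation: [-1.21, -1.21, 1.209]
ft_force: [-0.4, -0.3, -0.2]
width: 33.8
```

carry_out(
  delta_pos=[
    [0,0.05,0],
    [0,0.1,0],
    [0,0.1,0],
  ],
  rotation=[
    [0,0,0],
    [0,0,0],
    [0,0,0],
  ],
)

```text
t: 27.9
ee_pos: [548.0, 44.3, 17.7]
orientation: [-1.21, -1.21, 1.209]
ft_force: [0.9, -0.2, -0.5]
width: 33.5
```

carry_out(
  delta_pos=[
    [0,0.05,0],
    [0,0.1,0],
    [0,0.1,0],
  ],
  rotation=[
    [0,0,0],
    [0,0,0],
    [0,0,0],
  ],
)

```text
t: 28.15
ee_pos: [547.9, 44.3, 17.1]
orientation: [-1.21, -1.21, 1.209]
ft_force: [-2.6, -0.3, 9.3]
width: 33.5
```

On the floor; release, raise and draw back.

carry_out(
  delta_pos=[
    [0,0,0],
    [0,0,0],
    [0,0,0],
    [0,0,0],
  ],
  rotation=[
    [0,0,0],
    [0,0,0],
    [0,0,0],
    [0,0,0],
  ],
  hand=122,
)

```text
t: 28.48
ee_pos: [547.6, 44.3, 16.1]
orientation: [-1.209, -1.209, 1.209]
ft_force: [-0.4, 0.6, 0.1]
width: 46.1
```

carry_out(
  delta_pos=[
    [0,-1,0],
    [0,-3,0],
    [0,-6,0],
    [0,-10,0],
    [0,-14,0],
    [0,-14,4],
    [0,-14,8],
    [0,-14,8],
    [0,-14,8],
    [0,-14,8],
    [0,-14,8],
    [0,-14,8],
  ],
  rotation=[
    [0,0,0],
    [0,0,0],
    [0,0,0],
    [0,0,0],
    [0,0,0],
    [0,0,0],
    [0,0,0],
    [0,0,0],
    [0,0,0],
    [0,0,0],
    [0,0,0],
    [0,0,0],
  ],
)

```text
t: 29.48
ee_pos: [468.9, 44.3, 156.4]
orientation: [-1.21, -1.21, 1.209]
ft_force: [-0.4, 0.2, 0.2]
width: 46.0
```

```bash
python3 look.py w13;python3 -c "
from h import *
s=ctrl.get_image('side');t=ctrl.get_image('top')
save('s13.png',s,(180,120,400,370),2.4);save('t13.png',t,(100,120,420,300),2.5)"
```

```text
29.4833 [468.93  44.35 156.37] [-1.2098 -1.21    1.2088] [[-0.0002, 0.0009, -1.0], [1.0, 0.0001, -0.0002], [0.0001, -1.0, -0.0009]] [ 0.07  0.3   2.01  0.    0.83 -1.5 ] [-0.4   0.19  0.24] 45.98782994771624
```

View pics/s13.png

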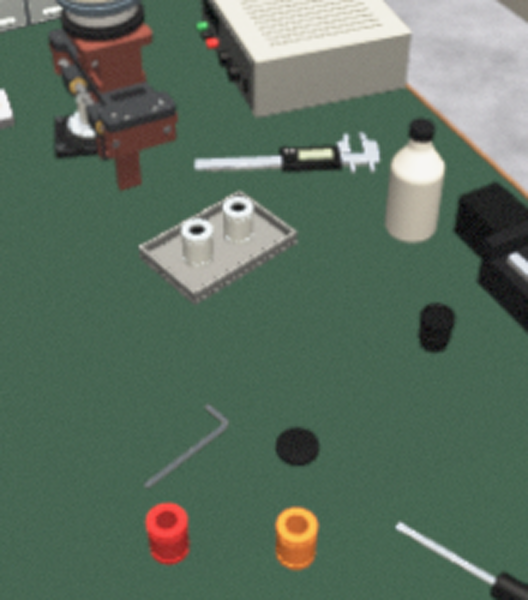

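View pics/t13.png

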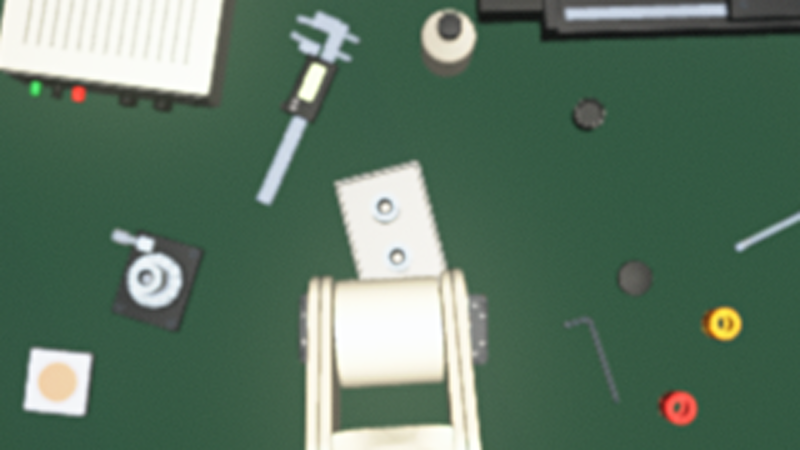

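View pics/w13.png

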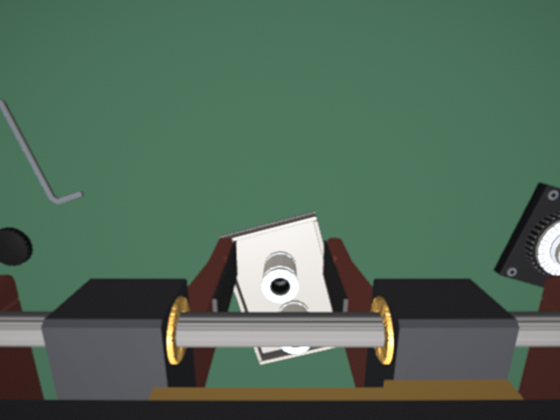

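The side view shows both tight bushings upright in the tray, at about (198,240) and (238,217). The top view shows the clear one around the pin at (149,278). The bystanders are where they were.

```bash
python3 -c "
from h import *
print(ctrl.get_obs()['qvel'].round(3)); print(ctrl.close_job())"
```

```text
[ 0.    -0.002  0.005  0.002 -0.004 -0.001]
the job is handed in; nothing more can be done
None
```

I left the clear bushing standing on the gauge pin and both tight ones upright on the tray floor. I handed the job in at about 29.5 s; no verdict was reported.

- **First bushing (572, -127):** it stopped on the pin about 18 mm above the seat at under 10 N. It stayed there when eased sideways, so it went into the tray as tight.
- **Second bushing (461, -250):** it slid past that height with no force and settled on the seat. Afterwards the wrist picture showed the pin tip just inside its upper end, so I left it there.
- **Third bushing (618, -285):** I did not try it on the pin, because the clear one was already there. I rejected it by elimination; its neck was also visible in the wrist picture, as it was in the first bushing.

In the final pictures both tray bushings are upright and well inside the walls, the arm is clear of everything, and no bystander appears to have moved. The highest force I read was about 10 N.

The top, side and wrist cameras disagreed by up to about 5 mm, so I worked from the wrist camera and checked the contact forces. Two things rest on force and pictures rather than a separate measurement: that the clear bushing is fully home, and where it sits relative to the pin centre.

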